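# Snap the forked bowl rest over to its other stop

## Task

Two sprung flip-over rests are bolted to the marking bench. Push the one with the two-pronged fork up over its centre so that it snaps down against its other stop and stays there. Leave the rest with the round pad and the white bowl as they are.

Things in the scene. Friction and masses are not known exactly. Their poses are not given: they have to be found in the camera images.
- fork_base: Bolted base of the forked rest: grey plate 190 x 90 x 14 mm with two cheeks 48 mm high in its middle. Origin: centre of its underside; x along the plate, z up. The rest's hinge is level, along this y, 35 mm straight above the origin. The rest starts leaning to this -x (roughly towards the robot) and must finish leaning to +x.
- fork_rest (a joint): Lean of the forked rest, rad: 0 upright, -0.5 first stop (start), +0.5 other stop. A spring drives it away from upright both ways: about 0.32 N m at the stops, nothing at upright; past upright it snaps over by itself. A level push at the cross bar takes 5 to 12 N (bar rubs up the finger; rising with it eases that). Steel bar 20 x 10 mm; cross bar, prongs: see fork_bar.
- fork_bar (a point): Centre of the forked rest's cross bar: round, 12 mm thick, 70 mm long, parallel to the hinge and 85 mm from it; 110 mm above the bench at the stops, 120 mm when upright. Two rubber prongs, 12 mm thick, 64 mm between centres, stand on it and end 105 mm from the hinge (127 mm above the bench at the stops, 140 mm when upright).
- pad_center (a point): Middle of the round steel pad (54 mm across, 8 mm thick) at the end of the other rest, 78 mm from its hinge. That rest stands on a like base and leans to the same side of its base (roughly towards the robot); it must be left as it is.
- bowl: Loose white ceramic bowl, 124 mm across, 58 mm high, with two small ears (164 mm over the ears), standing upright on the bench. Origin: centre of its underside. To be left where it is.
Not all that is in view belongs to the job. Leave any turquoise look-alike of the fork_base alone.

How it is judged:
By the outcome, as a careful person would: the job done as asked, in the order asked, and still so for the second after the job is handed in, with the robot touching nothing.
It also fails if it takes over 30 s, if anything falls off the work surface, if the arm or the gripper's body presses on something with over 40 N, if the wrist force passes 120 N, or if a joint passes its speed limit or range.

## Robot

A 6-joint arm with a two-finger parallel gripper is mounted at the origin on the work surface. World frame = base frame: x ahead of the robot, y to its left, z up, the work surface at z = 0. Lengths are in m, angles in rad, forces in N, time in s.
With the tool pointing down it reaches from about 0.35 to 0.975 m from the base axis. Payload 4.9 kg.
Tool frame: the origin (TCP) lies between the finger pads; the fingertips stand 14 mm ahead of it and the grasp point (between the pads) lies 5 mm behind it (manip.tcp_to_tips is the distance from the TCP to the fingertips, in m); z points along the fingers, y is the line along which they close (so a half turn about z gives the same grasp; the last joint's range is limited). The gripper opens to 85 mm and grips with 20 to 120 N. Pads are 22 mm wide; open, the fingers measure 114 mm over their backs; the gripper's body (76 mm by 85 mm) begins 54 mm behind the grasp point. The pads swing forward as they close: fully open they stand 13 mm farther back than shut.
Start: joints at [1.001, 0.053, 1.613, -0, 1.476, -0.119], TCP at [0.272, 0.563, 0.245] pointing down, gripper open.
Joint ranges: [-3.01, 3.01], [-1.01, 2.22], [0.06, 2.58], [-1.02, 4.17], [0.09, 2.62], [-3.14, 3.14]. Speed limits (rad/s): [2.57, 2.57, 3.14, 3.14, 3.14, 3.14].

## Interface

Orientations are given as a unit quaternion [w, x, y, z].
In Python, from plant import manip gives the robot as it stands.
- The arm moves only by the tool servo_tool, never from a script. Its argument "moves" is a list that holds one entry, the list of rows, each a list of 7 numbers: the shift along the tool's x, y, z in mm, then the turn, a rotation vector about the tool's x, y, z in degrees, then the finger opening in mm, from 0 to 85.4. In form: [[[x, y, z, ax, ay, az, fingers], ...]]. A call has 1 to 12 rows; each row shifts and turns the commanded pose from where the row before left it, along the tool's axes as they then stand; what a row does not reach is not made up. A row lasts 1/8 s, in which the tool goes at most 62.5 mm and 10.7 degrees, less where a joint would pass 70% of its speed; a pose out of reach is approached as far as the arm can. A call with a gripper value outside its range is refused whole. The fingers move at their own pace and stop on an object; the grip force is fixed at half the most. Time passes only in rows, so rows that do not move let the fingers close. It gives the time, the measured TCP pose, the force, the opening and the grip force at its end, in the units of the state.
- manip.state(): the state, without advancing time (a new reading comes with each control period).
- manip.grab_frame(name): name is "scene" or "side" or "wrist"; returns a dict with "image" (420x560x3 uint8, blue, green, red), "mtx" (3x3 intrinsics, pixels), "eye" and "rotation" of the camera in the world. Camera axes: x right, y down, z forward; pixel columns grow to the right and rows downward; lengths in m; the calibration is good to about 2 mm. A picture is of the moment at which its call begins. There is no depth.
- manip.job_done(): hands the job in; it is judged then, once.
The state is a dict: "time": time; "joint_pos": joint angles; "joint_vel": joint speeds; "joint_efforts": joint torques, N m; "tool_pos": TCP position; "tool_rot": TCP orientation; "contact_force": force on the tool from outside, world axes, zero at the start; "ft_torque": the same for the moment, N m; "gripper_width": opening from 0.0 (shut) to 1.0 (fully open); "grasp_force": force on a finger pad.
Only numpy, scipy, OpenCV 4.12 (cv2) and the standard library are available. Lean on these libraries where they do the work, as an engineer would, in place of code of your own. Each camera call takes 0.05 s, during which the arm holds its last target. There are 200 camera calls.

## Working session

There is one attempt and no reset: what is moved stays moved. The work goes in short steps, Python scripts to look and compute and a tool call to move; the robot and the scene stay as the last step left them, time stands still between calls to the robot, and variables do not carry over. Pictures are saved under pics/ and viewed, at most 10 in all, crops included, and the job is handed in when it is done.

Besides the shell and the picture viewer there is one more tool, called after "Request:" by a JSON object that holds its "op" and its "data", one argument or row to a line. servo_tool: Moves the arm, as the interface text tells. Its arguments: {"type":"object","properties":{"moves":{"type":"array"}},"required":["moves"]}

```bash
mkdir -p pics
cat > h.py <<'E'
import numpy as np, cv2
from plant import manip
def grab(n,f):
    d=manip.grab_frame(n); cv2.imwrite('pics/'+f,d['image']); np.savez('pics/'+f[:-4]+'.npz',**{k:d[k] for k in('image','mtx','eye','rotation')}); return d
def load(f): return np.load('pics/'+f+'.npz')
def ray(d,u,v):
    r=np.array(d['rotation'])@np.linalg.inv(d['mtx'])@[u,v,1.]; return np.array(d['eye']),r/np.linalg.norm(r)
def plane(d,u,v,z):
    o,r=ray(d,u,v); return o+r*(z-o[2])/r[2]
def tri(d1,p1,d2,p2):
    o1,r1=ray(d1,*p1);o2,r2=ray(d2,*p2)
    s=np.linalg.lstsq(np.stack([r1,-r2],1),o2-o1,rcond=None)[0]
    a,b=o1+s[0]*r1,o2+s[1]*r2; return (a+b)/2,np.linalg.norm(a-b)
def proj(d,p):
    c=np.array(d['rotation']).T@(np.array(p)-d['eye']); q=d['mtx']@c; return q[:2]/q[2]
E
python3 - <<'E'
from h import *
a=grab('scene','s1.png');b=grab('side','d1.png')
for d in(a,b): print(d['eye'],d['rotation'])
print(manip.state())
E
```

```text
[1.34967102 0.74491899 1.16194232] [-0.15360266  0.40464636  0.83988842 -0.32749808]
[ 0.09527042 -0.51064903  0.83754336] [-0.38319587  0.86855959 -0.28505758  0.1323153 ]
{'time': 0.1, 'joint_pos': array([ 1.00099846e+00,  5.33054601e-02,  1.61418152e+00,  1.47449933e-05,
        1.47598717e+00, -1.19002985e-01]), 'joint_vel': array([-0.00058379,  0.0017956 , -0.00203043, -0.00028894, -0.00227287,
       -0.00015753]), 'joint_efforts': array([ 3.69681766e-04, -3.94901097e+01, -3.71364176e+01, -1.26715481e-04,
        3.92633054e-03,  1.89020204e-05]), 'tool_pos': array([0.27200291, 0.5621029 , 0.24416203]), 'tool_rot': array([-3.24534238e-04,  2.23494358e-01,  9.74704769e-01, -8.83026194e-04]), 'contact_force': array([ 0.19969522,  0.81930417, -0.20101661]), 'ft_torque': array([-0.00281193, -0.01043415,  0.0346372 ]), 'grasp_force': 0.0, 'gripper_width': 0.9979322136204972}
```

View pics/s1.png

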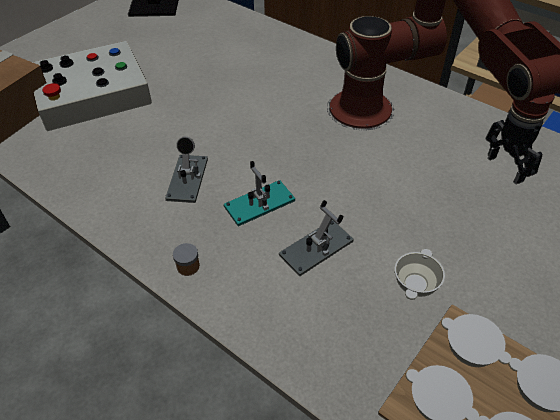

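View pics/d1.png

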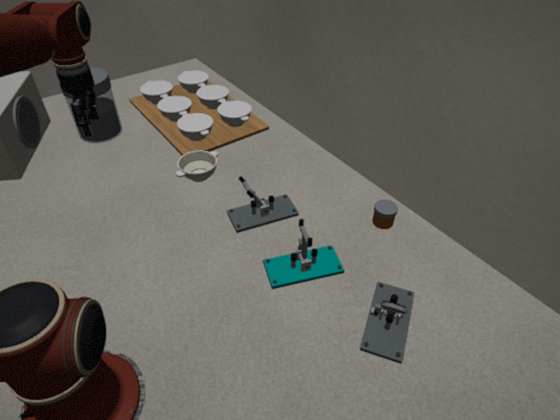

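The scene view shows the grey forked rest at about (316,246), with prong tips near (323,206) and (340,218). The turquoise look-alike is at (260,200), the pad rest at (187,175) and the bowl at (419,272). In the side view the fork is at (262,212), with prongs near (242,180).

```bash
sed -i "s/^from plant/from scipy.spatial.transform import Rotation as R\nfrom plant/; s/np.array(d\['rotation'\])/rot(d)/g" h.py
cat >> h.py <<'E'
def rot(d):
    q=np.array(d['rotation']); return R.from_quat([*q[1:],q[0]]).as_matrix() if q.size==4 else q
E
python3 - <<'E'
from h import *
a=load('s1');b=load('d1')
ca=cv2.resize(a['image'][190:300,265:455],None,fx=4,fy=4,interpolation=3)
cb=cv2.resize(b['image'][140:240,165:315],None,fx=4,fy=4,interpolation=3)
cv2.imwrite('pics/c1.png',cv2.convertScaleAbs(ca,alpha=1.6)); cv2.imwrite('pics/c2.png',cv2.convertScaleAbs(cb,alpha=1.6))
for n,p,q in(('mid',(316,247),(262,212)),): print(tri(a,p,b,q))
print(plane(a,316,247,.01),plane(b,262,212,.01), plane(a,419,272,.03),plane(b,197,165,.03),plane(a,260,201,.01))
E
```

```text
(array([0.58855763, 0.24339626, 0.00605079]), np.float64(0.000535718355302549))
[0.59138196 0.2449518  0.01      ] [0.58605187 0.24003776 0.01      ] [0.5075026  0.50526141 0.03      ] [0.53134492 0.52569946 0.03      ] [0.5558137  0.01825446 0.01      ]
```

View pics/c1.png

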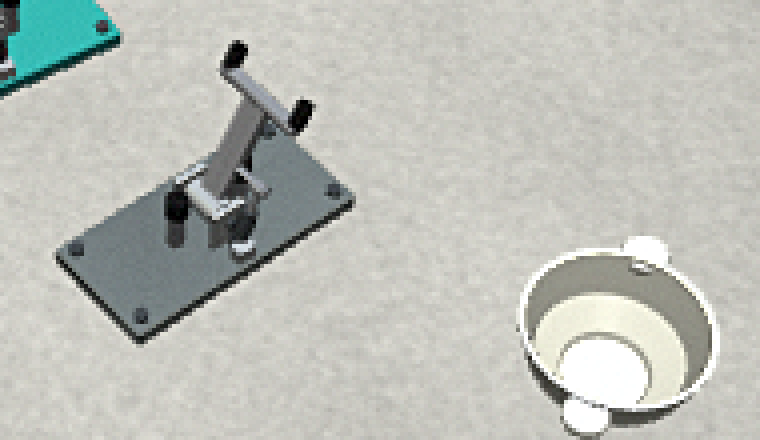

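View pics/c2.png

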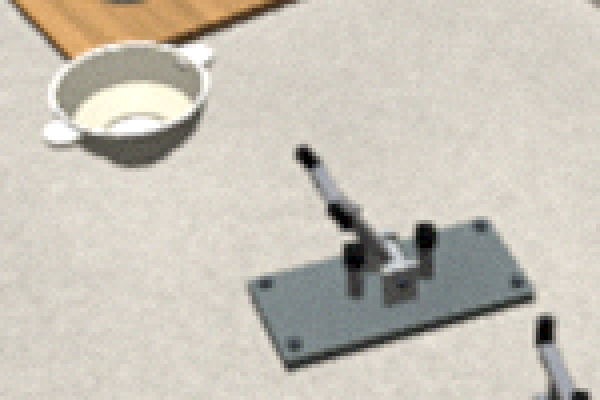

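In the scene crop, the prong tips are at (236,43) and (304,102), and the plate screws at (76,247), (141,315), (334,189) and (267,128). In the side crop, the tips are at (300,148) and (337,208), and the screws at (265,284), (294,344), (481,226) and (518,283).

Run:
```python
from h import *
np.set_printoptions(precision=4,suppress=True)
a=load('s1');b=load('d1')
A=lambda u,v:(265+u/4-.4,190+v/4-.4); B=lambda u,v:(165+u/4-.4,140+v/4-.4)
sa=[plane(a,*A(*p),.015) for p in((76,247),(141,315),(334,189),(267,128))]
sb=[plane(b,*B(*p),.015) for p in((265,284),(294,344),(481,226),(518,283))]
print(np.array(sa),np.mean(sa,0));print(np.array(sb),np.mean(sb,0))
for p,q in(((236,43),(337,205)),((304,102),(300,148)),((228,70),(348,222)),((294,130),(318,168))): print(tri(a,A(*p),b,B(*q)))
for d,f,p in((a,A,(610,375)),(b,B,(130,125))): print('bowl',plane(d,*f(*p),.003))
print('bowl rim',plane(a,*A(618,330),.058),plane(b,*B(130,88),.058))
```

```text
[[0.6598 0.1885 0.015 ]
 [0.677  0.2558 0.015 ]
 [0.5125 0.2946 0.015 ]
 [0.496  0.2276 0.015 ]] [0.5863 0.2416 0.015 ]
[[0.5141 0.2928 0.015 ]
 [0.4983 0.2285 0.015 ]
 [0.6779 0.2533 0.015 ]
 [0.6618 0.1871 0.015 ]] [0.588  0.2404 0.015 ]
(array([0.5338, 0.2205, 0.1283]), np.float64(0.001265405416167566))
(array([0.5472, 0.2847, 0.1281]), np.float64(0.0013888627757232598))
(array([0.5417, 0.221 , 0.1094]), np.float64(0.001284739054280487))
(array([0.5571, 0.2832, 0.1079]), np.float64(0.0027427855197832813))
bowl [0.5217 0.5131 0.003 ]
bowl [0.5311 0.5318 0.003 ]
bowl rim [0.5284 0.5115 0.058 ] [0.5249 0.5054 0.058 ]
```

Request:
{"op": "servo_tool", "data": {
  "moves": [
    [[0,0,0,0,0,-6,0],[0,0,0,0,0,-6.4,0],[-36,-30,0,0,0,0,0],[-36,-30,0,0,0,0,0],[-36,-30,0,0,0,0,0],[-36,-30,0,0,0,0,0],[-36,-30,0,0,0,0,0],[-36,-30,0,0,0,0,0],[-36,-30,0,0,0,0,0],[-34,-29,0,0,0,0,0],[0,0,0,0,0,0,0],[0,0,0,0,0,0,0]]
  ]
}}

```text
time: 1.6
tool_pos: [0.4946, 0.2638, 0.2448]
tool_rot: [-0.001, 0.117, 0.993, 0.0]
contact_force: [-0.5, 0.2, -0.5]
gripper_width: -0.003
grasp_force: 0.0
```

```bash
cat > rel.py <<'E'
from h import *
np.set_printoptions(precision=4,suppress=True)
s=manip.state(); q=s['tool_rot']; M=R.from_quat([*q[1:],q[0]]).as_matrix()
p=s['tool_pos']; d=p[:2]-[.587,.241]; c,sn=np.cos(-.2339),np.sin(-.2339)
print('t',s['time'],'local mm',1e3*(c*d[0]+sn*d[1]),1e3*(-sn*d[0]+c*d[1]),'z',1e3*p[2],'F',s['contact_force'],'grip',s['gripper_width']); print(M)
E
python3 rel.py
```

```text
t 1.6 local mm -95.17194744911598 0.7424959571961203 z 244.82337001393452 F [-0.5427  0.2282 -0.451 ] grip -0.0029048823939220167
[[-0.9726  0.2325 -0.0011]
 [ 0.2325  0.9726  0.0001]
 [ 0.0011 -0.0001 -1.    ]]
```

Request:
{"op": "servo_tool", "data": {
  "moves": [
    [[0,0,30,0,0,0,0],[0,0,40,0,0,0,0],[0,0,40,0,0,0,0],[0,0,20,0,0,0,0],[0,0,0,0,0,0,0],[0,0,0,0,0,0,0]]
  ]
}}

```text
time: 2.35
tool_pos: [0.496, 0.2644, 0.1173]
tool_rot: [0.001, 0.117, 0.993, 0.001]
contact_force: [0.6, 0.0, 0.5]
gripper_width: -0.0
grasp_force: 0.0
```

Run:
```python
from h import *
import runpy; runpy.run_path('rel.py')
a=grab('scene','s2.png');b=grab('wrist','w2.png')
c=cv2.resize(a['image'][150:280,250:400],None,fx=4,fy=4,interpolation=3)
w=cv2.resize(b['image'],(394,520)) if 0 else cv2.resize(b['image'],(200,150))
c=cv2.convertScaleAbs(c,alpha=1.6); o=np.zeros((520,800,3),np.uint8); o[:,:600]=c; o[:150,600:]=cv2.convertScaleAbs(w,alpha=1.6); cv2.imwrite('pics/c3.png',o)
```

```text
t 2.35 local mm -93.94553128207053 1.7128632486952087 z 117.25631423411109 F [0.6366 0.0312 0.5128] grip -0.0003543891952135641
[[-0.9728  0.2317  0.0029]
 [ 0.2317  0.9728  0.0011]
 [-0.0025  0.0018 -1.    ]]
```

View pics/c3.png

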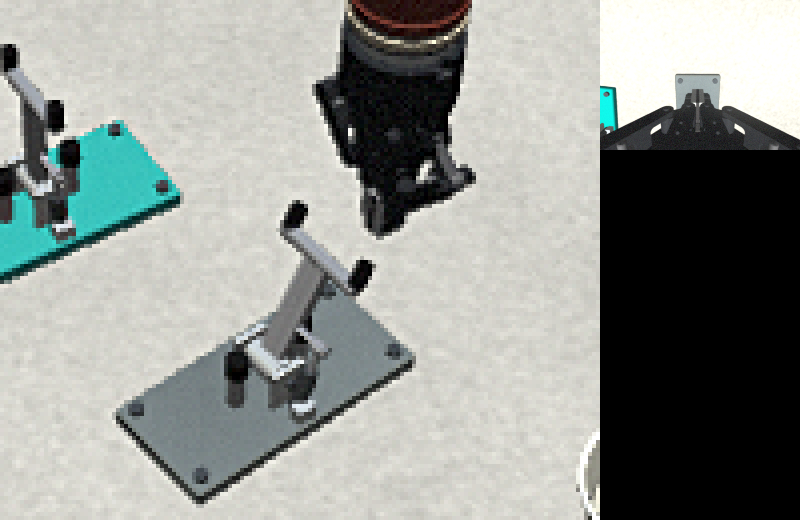

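The closed fingertips are at (378,230) in the scene crop, just behind the prongs, and the gripper's knuckle flares out to (470,178). I'll check how high that knuckle sits above the tips.

Run:
```python
from h import *
a=load('s2'); T=np.array([.496,.2644,.1173]); ex=np.array([.9728,-.2317,0]); ey=np.array([.2317,.9728,0])
for u,v in((470,178),(465,190),(378,232),(395,225),(366,225),(410,205),(440,200)):
  o,r=ray(a,250+u/4-.4,150+v/4-.4); P=o+r*((T-o)@ex+.008)/(r@ex); print(u,v,'lat',1e3*(P-T)@ey,'above tip',1e3*(P[2]-.103))
```

```text
470 178 lat 74.55280291874664 above tip 112.88474910017042
465 190 lat 72.16603451131643 above tip 100.43110304689006
378 232 lat 5.3124195317368255 above tip 4.986468636225746
395 225 lat 19.338327443105 above tip 23.788761129787993
366 225 lat -6.016564808701286 above tip 2.0397021630364915
410 205 lat 29.86609151262106 above tip 51.519516002364696
440 200 lat 53.761471411190286 above tip 76.1650896002075
```

Request:
{"op": "servo_tool", "data": {
  "moves": [
    [[-15,-1.5,0,0,0,0,0],[-15,0,0,0,0,0,0],[-7,0,0,0,0,0,0],[-7,0,-3,0,0,0,0],[-7,0,-3,0,0,0,0],[-7,0,-2,0,0,0,0],[-7,0,-1,0,0,0,0],[-7,0,-1,0,0,0,0],[-6,0,0,0,0,0,0]]
  ]
}}

```text
time: 3.58
tool_pos: [0.5712, 0.2438, 0.1252]
tool_rot: [0.0, 0.117, 0.993, -0.0]
contact_force: [-0.1, 0.3, 0.2]
gripper_width: 0.004
grasp_force: 0.2
```

Run:
```python
from h import *
import runpy; runpy.run_path('rel.py')
a=grab('scene','s3.png')
cv2.imwrite('pics/c4.png',cv2.convertScaleAbs(cv2.resize(a['image'][150:280,250:400],None,fx=4,fy=4,interpolation=3),alpha=1.6))
```

```text
t 3.575 local mm -15.969005982481008 -0.9697405413051727 z 125.15856120532743 F [-0.1495  0.2661  0.1508] grip 0.003594947671588874
[[-0.9726  0.2324  0.0006]
 [ 0.2324  0.9726 -0.0002]
 [-0.0006 -0.0001 -1.    ]]
```

View pics/c4.png

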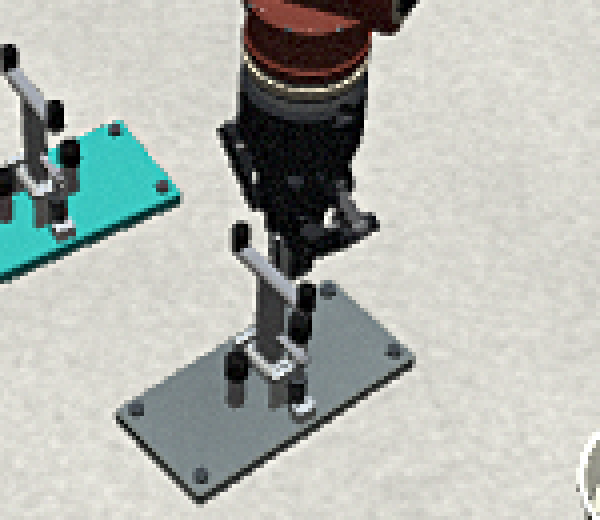

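The rest is now about upright (bar at roughly (272,270) in the crop) and the force is near zero. I'll push a little further and then back off.

Request:
{"op": "servo_tool", "data": {
  "moves": [
    [[-6,0,0,0,0,0,0],[-6,0,0,0,0,0,0],[-4,0,0,0,0,0,0],[0,0,0,0,0,0,0],[0,0,0,0,0,0,0],[20,0,0,0,0,0,0],[40,0,0,0,0,0,0],[40,0,-20,0,0,0,0],[0,0,-40,0,0,0,0],[0,0,-40,0,0,0,0],[0,0,0,0,0,0,0],[0,0,0,0,0,0,0]]
  ]
}}

```text
time: 5.12
tool_pos: [0.4884, 0.2635, 0.2248]
tool_rot: [-0.0, 0.117, 0.993, -0.0]
contact_force: [-0.2, 0.0, -0.2]
gripper_width: 0.0
grasp_force: 0.0
```

Run:
```python
from h import *
import runpy; runpy.run_path('rel.py')
a=grab('scene','s4.png')
cv2.imwrite('pics/c5.png',cv2.convertScaleAbs(cv2.resize(a['image'][110:310,150:460],None,fx=2.5,fy=2.5,interpolation=3),alpha=1.6))
```

```text
t 5.125 local mm -101.1291227548231 -0.9259702995924012 z 224.83853576796864 F [-0.2019  0.0172 -0.1505] grip 4.393698644313305e-06
[[-0.9727  0.2321 -0.0005]
 [ 0.2321  0.9727 -0.0002]
 [ 0.0005 -0.0003 -1.    ]]
```

View pics/c5.png

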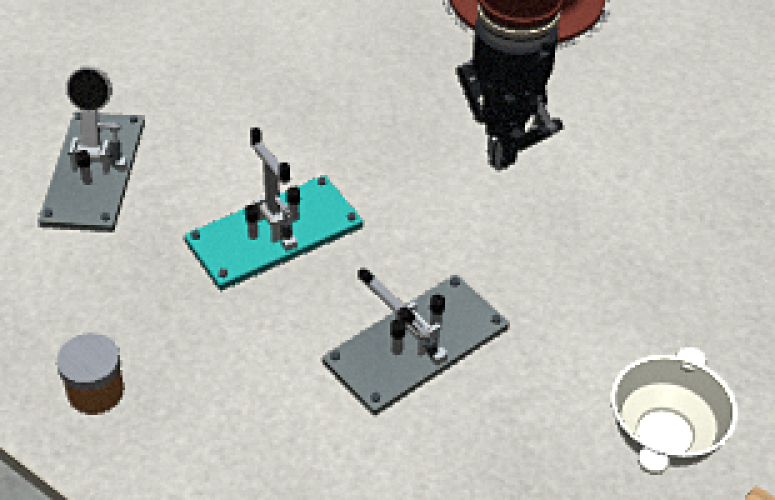

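The forked rest now leans to its far stop, with its prongs at (365,275) and (405,315) in the crop. The pad rest and the bowl haven't moved, and the arm is clear of everything.

```bash
python3 -c "
from plant import manip; print(manip.job_done())"
```

```text
the job is handed in; nothing more can be done
None
```

The forked rest was pushed over its centre and now leans against its far stop; the pad rest, the bowl and the turquoise look-alike were left alone, and the job is handed in.

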